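Click the marker holder onto the peg strip's rod

TASK

Put the aluminium marker holder back on the upright rod of the peg strip: thread its sleeve over the rod and press it straight down past the sprung ball until it clicks through and sits on the rubber-faced stop nut, then let go of it. Press by feel and gently, never leaning on the rod or nut with more than 25 N, and leave the other things on the counter where they are.

Things in the scene. Friction and masses are not known exactly. Their poses are not given: they have to be found in the camera images.
- holder: Loose aluminium marker holder, 0.08 to 0.17 kg, standing on the counter: sleeve 44 mm tall, bore 19 mm, 32 mm outside; origin on the bore axis at the underside, z up. Grip flats 22 mm wide, full height, on its +y and -y sides, 36 mm across. An empty cup, 28 mm wide, 44 mm tall, is joined to its +x side (axis 36 mm from the bore's, reaching to x = 50 mm). Any yaw on the rod is fine.
- strip: White peg board strip fixed on the counter, 60 (x) by 220 (y) by 14 mm high, origin at the centre of its underside, z up. Stub pegs 10 mm wide, 18 mm tall stand 90 mm from its centre along +y and -y. A dark clamp in the middle, 30 mm wide, 14 mm high, holds an upright steel rod 16 mm thick with a tapered tip (6 mm wide at the end, full width 9 mm lower). 
- rod_foot (a point): Point on the upright rod's axis at the strip's upper face. The rod is clamped at a height that is not measured: the top of the rubber washer on its dark stop nut (30 mm wide) lies anywhere from 20 to 60 mm above this point. Ball centre and rod tip go with it, 51.5 and 72 mm above the washer's top. A sleeve on it lies 1 to 3 mm below the ball and 28 mm of rod stand out above it.
- ball (a joint): Sprung detent ball, 16 mm, standing 5 mm out of the rod on the strip's +x side. Value (m): 0 fully out, about 0.001 to 0.003 while the sleeve rides over it, 0 again once the sleeve is past it (the click). Getting over it takes a push of 3 to 12 N, riding it little; at the click it draws the sleeve down with some 5 N. Below, the washer on the nut yields 1 mm per 8 N, up to 3 mm, then it is solid.
- pot: Bystander: frosted glass pot with closed hinged lid, 86 mm wide, 67 mm tall, origin under its centre. Leave alone.
- dispenser: Bystander: translucent tape dispenser, 50 by 110 mm, 73 mm tall, origin under its centre. Leave alone.
- clip: Bystander: lime plastic clip lying flat, 22 by 80 mm, 17 mm tall, origin under its centre. Leave alone.
Not all that is in view belongs to the job. Several things look just like the strip: the one meant starts farthest to the robot's right. Of the things that look like the holder, the smaller one is meant.

How it is judged (in metres and radians):
On the way, in this order (a step that is already met when the one before it is completed fails the run):
1. the holder is lifted upright above the strip's rod (height (world z) of holder above 0.08 m and angle between holder's own z axis and vertical below 0.2 rad and horizontal distance between holder and rod_foot below 0.008 m), for 0.1 s.
2. with the sleeve threaded on the rod, it pushes the sprung ball in (value of joint ball above 0.0008 m and horizontal distance between holder and rod_foot below 0.006 m and angle between holder's own z axis and vertical below 0.15 rad), for 0.1 s.
At the end, for the whole second after the job is handed in: The holder is upright (within 0.15 rad) on the rod, its bore axis within 6 mm of the rod's, below the ball and on the nut (underside 30 to 82 mm above the strip's underside), the ball fully out again (within 0.6 mm), the holder released and at rest (z of holder in the frame of strip between 0.03 and 0.082 m and horizontal distance between holder and rod_foot below 0.006 m and angle between holder's own z axis and vertical below 0.15 rad and value of joint ball below 0.0006 m and linear speed of holder below 0.02 m/s and contact force between holder and the arm below 0.05 N and contact force between holder and the fingers below 0.05 N); the robot touches nothing.
It fails at once if the holder is pressed on the rod, ball or nut with more than 30 N (contact force between holder and strip above 30 N).
It fails at once if the arm itself pushes on the strip or rod with more than 30 N (contact force between the arm and strip above 30 N).
It fails at once if a bystander is moved more than 20 mm (distance of any of pot, dispenser, clip from where it was at the start of the episode above 0.02 m).
It also fails if it takes over 58 s, if anything falls off the work surface, if the arm or the gripper's body presses on something with over 40 N, if the wrist force passes 120 N, or if a joint passes its speed limit or range.

ROBOT

A 6-joint arm with a two-finger parallel gripper is mounted at the origin on the work surface. World frame = base frame: x ahead of the robot, y to its left, z up, the work surface at z = 0. Lengths are in mm, angles in degrees, forces in N, time in s.
With the tool pointing down it reaches from about 275 to 875 mm from the base axis. Payload 12.5 kg.
Tool frame: the origin (TCP) lies at the very end of the fingers, on their centre line; the grasp point (between the pads) lies behind it (arm.tcp_to_grasp is the z of the grasp point in the tool frame, in mm); z points along the fingers, y is the direction in which the jaws open and shut (so a half turn about z gives the same grasp; the last joint's range is limited). The gripper opens to 85 mm and grips with 20 to 120 N. Pads are 22 mm wide; open, the fingers measure 114 mm over their backs; the gripper's body (76 mm by 85 mm) begins 54 mm behind the grasp point. The pads swing forward as they close: fully open they stand 13 mm farther back than shut.
Start: joints at [-79.103, 20.094, 94.641, -0, 65.266, -4.847], TCP at [149.265, -529.343, 231.29] pointing down, gripper open.
Joint ranges: [-157.81, 157.81], [-45, 120.19], [0.68, 151.7], [-89.99, 269.99], [4.06, 180], [-164.3, 164.3]. Speed limits (degrees/s): [127.2, 127.2, 159.86, 180, 180, 180].

INTERFACE

Orientations are given as [roll, pitch, yaw] about the fixed x, y, z axes, in that order (R = Rz(yaw) Ry(pitch) Rx(roll)).
In Python, from plant import arm gives the robot as it stands.
- The arm moves only by the shell command python3 -m pendant 'ROWS' [FORCE]. ROWS is JSON, a list of rows, each an object of numbers: "claw": the closure, from 0 (fully open) to 1 (shut); "dx", "dy", "dz": the shift along the tool's x, y, z in cm; "wx", "wy", "wz": the turn, a rotation vector about the tool's x, y, z in degrees. In form: [{"claw": .., "dx": .., "dy": .., "dz": .., "wx": .., "wy": .., "wz": ..}, ...]. A call has 1 to 5 rows; each row shifts and turns the commanded pose from where the row before left it, along the tool's axes as they then stand; what a row does not reach is not made up. A row lasts 1/8 s, in which the tool goes at most 62.5 mm and 10.7 degrees, less where a joint would pass 70% of its speed; a pose out of reach is approached as far as the arm can. A call is refused whole if a number of a shift passes 6.25 or a number of a turn 10.7, either way. A call with a gripper value outside its range is refused whole. The fingers move at their own pace and stop on an object; FORCE is the grip in N (left out, the last holds). Time passes only in rows, so rows that do not move let the fingers close. It gives the time, the measured TCP pose, the force and the opening at its end, in the units of the state.
- arm.read_state(): the state, without advancing time (a new reading comes with each control period).
- arm.get_image(name): name is "scene" or "top" or "wrist"; returns a dict with "color" (480x640x3 uint8, blue, green, red), "intrinsics" (3x3 intrinsics, pixels), "eye" and "orientation" of the camera in the world. Camera axes: x right, y up, looking along -z (the intrinsics and any distortion apply to the point x, -y, -z); pixel columns grow to the right and rows downward; lengths in mm; the calibration is good to about 2 mm. The wrist camera is an equidistant fisheye: a pixel r from the principal point sees the ray r / f radians off the axis. A picture is of the moment at which its call begins. There is no depth.
- arm.sign_off(): hands the job in, once; it reports no verdict.
The state is a dict: "time": time; "q": joint angles; "qvel": joint speeds; "effort": joint torques, N m; "ee_pos": TCP position; "tcp_rot": TCP orientation; "ft_force": force on the tool from outside, world axes, zero at the start; "wrist_torque": the same for the moment, N m; "gripper_width": finger opening in mm.
Only numpy, scipy, OpenCV 4.12 (cv2) and the standard library are available. Lean on these libraries where they do the work, as an engineer would, in place of code of your own. Each camera call takes 0.05 s, during which the arm holds its last target. There are 200 camera calls.

## Working session

There is one attempt and no reset: what is moved stays moved. The work goes in short steps, Python scripts to look and compute and a shell command to move; the robot and the scene stay as the last step left them, time stands still between calls to the robot, and variables do not carry over. Pictures are saved under pics/ and viewed, about 8 in all and at most 12, crops included, and the job is handed in when it is done.

```bash
mkdir -p pics; ls; cat > h.py <<'E'
import numpy as np,cv2
from plant import arm
def snap(n,f):
    d=arm.get_image(n); cv2.imwrite('pics/'+f+'.png',d['color'])
    np.savez('pics/'+f+'.npz',K=d['intrinsics'],eye=d['eye'],ori=d['orientation']); return d
E
python3 - <<'E'
from h import *
a=snap('scene','s1');b=snap('top','t1');snap('wrist','w1')
for d in(a,b): print(d['intrinsics'],d['eye'],d['orientation'],[k for k in d])
print(arm.read_state(),arm.tcp_to_grasp)
E
```

```text
pics
[[465.88941103   0.         317.1938772 ]
 [  0.         465.88941103 239.13585105]
 [  0.           0.           1.        ]] [ 855.97993876 -403.75932134  815.33341567] [35.64293143 -0.95253561 38.5228782 ] ['color', 'intrinsics', 'eye', 'orientation']
[[532.0354288    0.         321.96393502]
 [  0.         532.0354288  237.45938535]
 [  0.           0.           1.        ]] [ 468.91352003  -12.75477426 1214.81615108] [  3.52741002   0.30254112 -88.39885187] ['color', 'intrinsics', 'eye', 'orientation']
{'time': 0.15, 'q': array([-7.91064690e+01,  2.01178616e+01,  9.46679234e+01,  1.27321503e-03,
        6.52636292e+01, -4.84628085e+00]), 'qvel': array([-0.00576931, -0.06314766, -0.10520661, -0.08999623, -0.00106002,
        0.07412281]), 'effort': array([ 4.94310898e-04, -5.06249034e+01, -2.91501921e+01, -9.47892499e-05,
        3.35086181e-03,  5.80033293e-05]), 'ee_pos': array([ 149.19072019, -529.12766172,  230.88020548]), 'tcp_rot': array([-1.79950860e+02, -5.32644640e-03,  1.57392763e+01]), 'ft_force': array([-0.23105025, -0.85999983,  0.03931145]), 'wrist_torque': array([ 0.05366179, -0.00942442,  0.02679196]), 'gripper_width': 85.23530740093052} -18.700000000000003
```

View pics/s1.png

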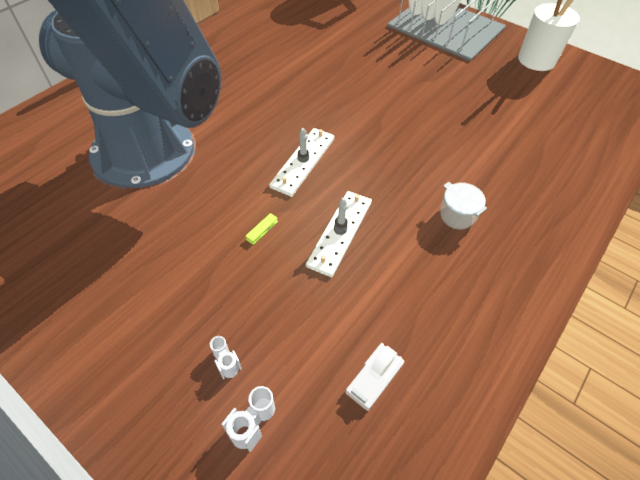

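View pics/t1.png

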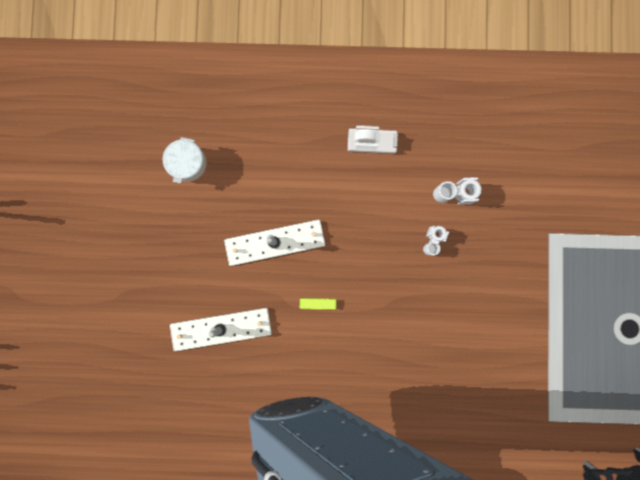

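Top view: strips at (275,242) and (220,329). The image's right is the robot's right (-y), so (275,242) is the one meant. Holder-like things are at (435,240), which is small, and (458,190), which is large, so the small one is meant. The same objects in the scene view are strip (340,235) and holder (225,357). I'll confirm both in enlarged crops.

```bash
cat >> h.py <<'E'
from scipy.spatial.transform import Rotation as Rn
def cam(f):
    c=np.load('pics/'+f+'.npz'); return c['K'],c['eye'],Rn.from_euler('xyz',c['ori'],degrees=True).as_matrix()
def ray(f,p,fish=False):
    K,e,R=cam(f); x=(p[0]-K[0,2])/K[0,0]; y=(p[1]-K[1,2])/K[1,1]
    if fish:
        r=np.hypot(x,y); s=np.sin(r)/r; v=np.array([x*s,-y*s,-np.cos(r)])
    else: v=np.array([x,-y,-1.])
    return e,R@v
def onz(f,p,z,fish=False):
    e,v=ray(f,p,fish); return e+v*(z-e[2])/v[2]
def tri(*rs):
    A=0;b=0
    for e,v in rs:
        v=v/np.linalg.norm(v);P=np.eye(3)-np.outer(v,v);A=A+P;b=b+P@e
    X=np.linalg.solve(A,b); return X
E
python3 - <<'E'
from h import *
t=cv2.imread('pics/t1.png');s=cv2.imread('pics/s1.png')
up=lambda i,x,y,w,h:cv2.resize(i[y:y+h,x:x+w],(400,300),interpolation=cv2.INTER_CUBIC)
# 
m=np.vstack([np.hstack([up(t,400,210,80,60),up(t,222,207,107,80)]),np.hstack([up(s,185,325,80,60),up(s,287,190,120,90)])])
cv2.imwrite('pics/crop.png',m)
for f,im,seed in(('t1',t,(275,242)),('s1',s,(340,235))):
    g=cv2.cvtColor(im,cv2.COLOR_BGR2HSV); w=cv2.inRange(g,(0,0,150),(180,60,255))
    for c in cv2.findContours(w,0,2)[0]:
        if cv2.contourArea(c)>150:
            r=cv2.minAreaRect(c); print(f,np.round(r[0]),np.round(r[1]),round(r[2],1),onz(f,r[0],14).round())
            if cv2.pointPolygonTest(c,seed,True)>-25: print('   BOX',[onz(f,p,14).round(1).tolist() for p in cv2.boxPoints(r)])
E
```

```text
t1 [277. 458.] [89. 23.] 41.0 [53. 81. 14.]
t1 [626. 328.] [31. 26.] 90.0 [ 358. -688.   14.]
t1 [220. 329.] [ 28. 100.] 80.5 [331. 218.  14.]
t1 [594. 327.] [188.  91.] 90.0 [ 359. -616.   14.]
t1 [435. 240.] [21. 32.] 18.4 [ 543. -259.   14.]
t1 [274. 242.] [28. 99.] 78.1 [529. 104.  14.]
   BOX [[533.6, 220.1, 14.0], [586.1, 2.4, 14.0], [524.3, -12.4, 14.0], [472.1, 204.6, 14.0]]
t1 [457. 190.] [25. 48.] 90.0 [ 660. -308.   14.]
t1 [182. 158.] [40. 41.] 59.7 [715. 320.  14.]
t1 [372. 139.] [49. 26.] 4.1 [ 772. -113.   14.]
s1 [251. 416.] [40. 66.] 36.9 [ 649. -298.   14.]
s1 [ 38. 434.] [140.  24.] 48.7 [ 400. -534.   14.]
s1 [374. 376.] [31. 64.] 36.9 [ 769. -113.   14.]
s1 [224. 356.] [44. 22.] 63.4 [ 540. -252.   14.]
s1 [339. 233.] [30. 91.] 28.8 [534.  97.  14.]
   BOX [[528.8, -14.1, 14.0], [469.1, 217.5, 14.0], [540.2, 219.9, 14.0], [590.4, -7.4, 14.0]]
s1 [461. 201.] [47. 42.] 45.0 [695. 344.  14.]
s1 [302. 161.] [33. 77.] 29.9 [335. 211.  14.]
s1 [172. 156.] [27. 63.] 27.6 [85. 25. 14.]
s1 [ 4. 61.] [88. 56.] 61.9 [-576.  -21.   14.]
s1 [514.  35.] [ 70. 250.] 90.0 [ 496. 1057.   14.]
s1 [48. 39.] [87. 36.] 63.4 [-583.  122.   14.]
```

View pics/crop.png

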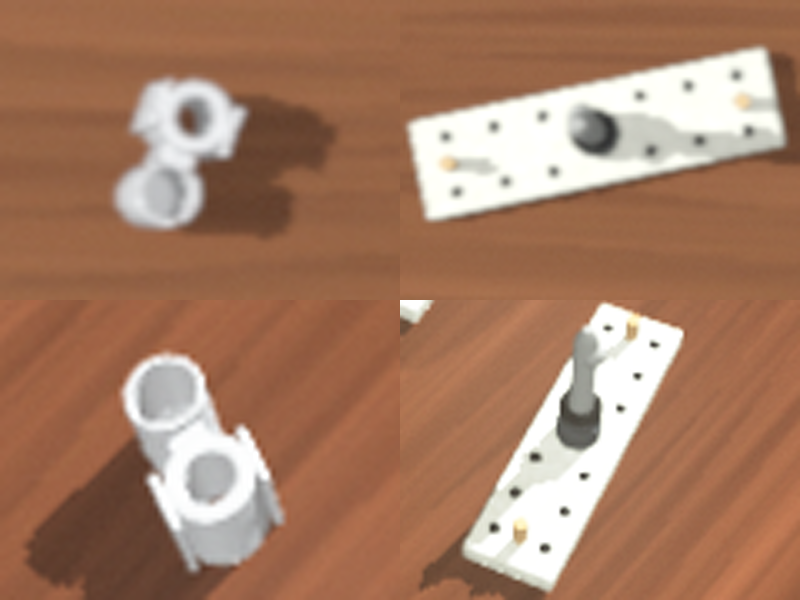

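```bash
python3 - <<'E'
from h import *
def both(pt,ps,n):
    X=tri(ray('t1',pt),ray('s1',ps)); print(n,X.round(1)); return X
S=both((438.8,233.4),(228,360),'bore');C=both((432.6,248),(218.4,343.6),'cup');both((271.5,239),(342.2,200.2),'tip')
for f,a,b in(('t1',(438.8,233.4),(432.6,248)),('s1',(228,360),(218.4,343.6))):
    p,q=onz(f,a,44),onz(f,b,44); d=q-p; print(f,p.round(1),q.round(1),np.hypot(*d[:2]).round(1),np.degrees(np.arctan2(d[1],d[0])).round(1))
# pegs top z=14+18 -> midpoint = foot
g=lambda x,y:((x-400)/3.738+222,y/3.75+207); u=lambda x,y:((x-400)/3.333+287,(y-300)/3.333+190)
for f,a,b in(('t1',g(447,163),g(741,101)),('s1',u(633,318),u(519,525))):
    p,q=onz(f,a,32),onz(f,b,32); d=p-q; print(f,'mid',((p+q)/2).round(1),np.hypot(*d[:2]).round(1),np.degrees(np.arctan2(d[1],d[0])).round(1)-90)
# height along rod in scene with foot known: project
K,e,R=cam('s1')
for F in((531,102),(533,102)):
  for z in(14,28,34,44,54,64,74,106,126,146):
    c=R.T@(np.array([*F,z])-e); print(z,(K[0,0]*c[0]/-c[2]+K[0,2]).round(1),(K[1,1]*c[1]/c[2]+K[1,2]).round(1),end=' | ')
  print()
E
```

```text
bore [ 558.9 -260.2   41.3]
cup [ 525.3 -248.3   40.6]
tip [531.3 100.  115.9]
t1 [ 557.  -261.6   44. ] [ 524.4 -248.5   44. ] 35.1 158.0
s1 [ 561.7 -258.8   44. ] [ 527.6 -248.1   44. ] 35.8 162.6
t1 mid [528.1 102.2  32. ] 178.9 13.5
s1 mid [531.7 104.3  32. ] 183.1 13.599999999999994
14 339.3 230.5 | 28 339.6 226.6 | 34 339.8 224.8 | 44 340.1 221.9 | 54 340.3 219.0 | 64 340.6 216.0 | 74 340.9 212.9 | 106 341.8 202.8 | 126 342.4 196.2 | 146 343.1 189.3 | 
14 340.0 231.0 | 28 340.4 227.0 | 34 340.6 225.3 | 44 340.8 222.4 | 54 341.1 219.5 | 64 341.4 216.5 | 74 341.7 213.4 | 106 342.6 203.3 | 126 343.3 196.7 | 146 343.9 189.8 |
```

```bash
cat >> h.py <<'E'
def to(x,y,z,yaw=None):
    s=arm.read_state();R=Rn.from_euler('xyz',s['tcp_rot'],degrees=True)
    d=R.inv().apply(np.array([x,y,z])-s['ee_pos'])/10
    print('t',s['time'],'pos',s['ee_pos'].round(1),'rot',s['tcp_rot'].round(2),'w',round(s['gripper_width'],1),'F',s['ft_force'].round(1))
    print('need cm',d.round(2),end=' ')
    if yaw is not None: print('turn',(R.inv()*Rn.from_euler('xyz',[180,0,yaw],degrees=True)).as_rotvec(degrees=True).round(2))
    else: print()
E
python3 -c "
from h import *
to(559,-260,200,-20)"
```

```text
t 0.15 pos [ 149.2 -529.1  230.9] rot [-1.7995e+02 -1.0000e-02  1.5740e+01] w 85.2 F [-0.2 -0.9  0. ]
need cm [ 46.74 -14.78   3.11] turn [-5.000e-02  1.000e-02  3.574e+01]
```

```bash
python3 -m pendant '[{"claw":0,"dx":5.8,"dy":-1.8,"dz":0.4},{"dx":5.8,"dy":-1.8,"dz":0.4},{"dx":5.8,"dy":-1.8,"dz":0.4},{"dx":5.8,"dy":-1.8,"dz":0.4},{"dx":5.8,"dy":-1.8,"dz":0.4}]' 60 && python3 -m pendant '[{"dx":5.8,"dy":-1.8,"dz":0.4},{"dx":5.8,"dy":-1.8,"dz":0.4},{"dx":5.8,"dy":-1.8,"dz":0.4},{"wz":9},{"wz":9}]' && python3 -m pendant '[{"wz":9},{"wz":9},{"claw":0}]'
python3 -c "
from h import *
to(559,-260,200,-20)
d=snap('wrist','w2');print(d['intrinsics'],d['eye'],d['orientation'])"
```

```text
t 0.15 pos [ 149.2 -529.1  230.9] rot [-1.7995e+02 -1.0000e-02  1.5740e+01] w 85.2 F [-0.2 -0.9  0. ]
need cm [ 46.74 -14.78   3.11] turn [-5.000e-02  1.000e-02  3.574e+01]
[[371.64829954   0.         320.19333089]
 [  0.         371.64829954 235.69776448]
 [  0.           0.           1.        ]] [ 216.45316755 -510.51377796  373.17791258] [-1.59680403e+01  7.17012854e-03 -7.42275072e+01]$[0]: bad value
```

View pics/w2.png

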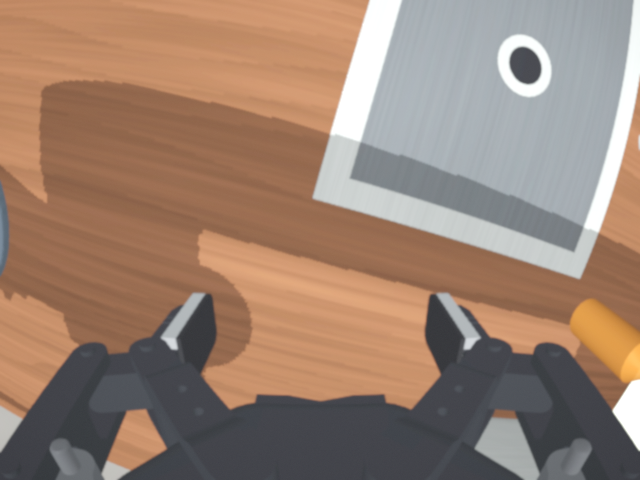

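The rows need all their keys, so the arm hasn't moved. The wrist picture just shows the sink and the open fingers.

```bash
python3 -m pendant '[{"claw":0,"dx":5.8,"dy":-1.8,"dz":0.4,"wx":0,"wy":0,"wz":0},{"claw":0,"dx":5.8,"dy":-1.8,"dz":0.4,"wx":0,"wy":0,"wz":0},{"claw":0,"dx":5.8,"dy":-1.8,"dz":0.4,"wx":0,"wy":0,"wz":0},{"claw":0,"dx":5.8,"dy":-1.8,"dz":0.4,"wx":0,"wy":0,"wz":0},{"claw":0,"dx":5.8,"dy":-1.8,"dz":0.4,"wx":0,"wy":0,"wz":0}]' 60 && python3 -m pendant '[{"claw":0,"dx":5.8,"dy":-1.8,"dz":0.4,"wx":0,"wy":0,"wz":0},{"claw":0,"dx":5.8,"dy":-1.8,"dz":0.4,"wx":0,"wy":0,"wz":0},{"claw":0,"dx":5.8,"dy":-1.8,"dz":0.4,"wx":0,"wy":0,"wz":0},{"claw":0,"dx":0,"dy":0,"dz":0,"wx":0,"wy":0,"wz":9},{"claw":0,"dx":0,"dy":0,"dz":0,"wx":0,"wy":0,"wz":9}]' && python3 -m pendant '[{"claw":0,"dx":0,"dy":0,"dz":0,"wx":0,"wy":0,"wz":9},{"claw":0,"dx":0,"dy":0,"dz":0,"wx":0,"wy":0,"wz":9},{"claw":0,"dx":0,"dy":0,"dz":0,"wx":0,"wy":0,"wz":0}]'
python3 -c "
from h import *
to(559,-260,200,-20)
d=snap('wrist','w3')"
```

```text
time: 0.82
ee_pos: [405.5, -362.7, 211.2]
tcp_rot: [180.0, -0.0, 15.7]
ft_force: [-1.0, -1.1, -0.2]
gripper_width: 85.5
time: 1.45
ee_pos: [557.2, -264.0, 198.7]
tcp_rot: [-180.0, 0.0, -2.5]
ft_force: [-0.6, 0.1, -0.1]
gripper_width: 85.4
time: 1.82
ee_pos: [556.7, -264.8, 199.1]
tcp_rot: [-180.0, 0.0, -20.2]
ft_force: [0.2, 0.1, 0.3]
gripper_width: 85.4
t 1.825 pos [ 556.7 -264.8  199.1] rot [-1.800e+02  2.000e-02 -2.019e+01] w 85.4 F [0.2 0.1 0.3]
need cm [ 0.05 -0.53 -0.09] turn [-0.    0.02 -0.19]
```

View pics/w3.png

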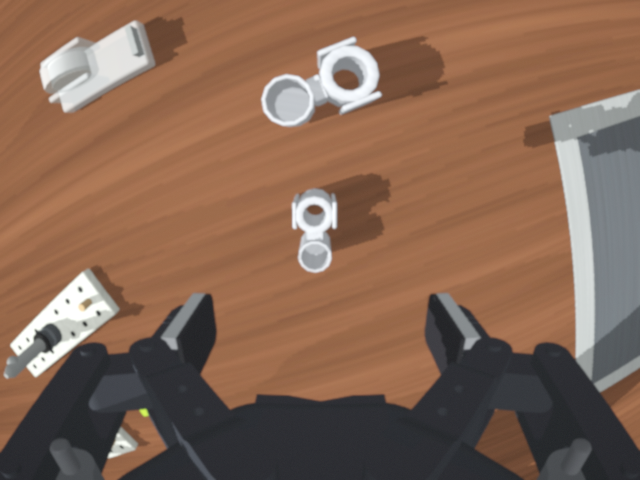

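The wrist view shows the small holder with its sleeve at (316,210), flats at columns 296 and 335, and cup at (315,256), already square to the jaws. The big look-alike is above it.

```bash
python3 - <<'E'
from h import *
im=cv2.imread('pics/w3.png'); w=cv2.inRange(cv2.cvtColor(im,cv2.COLOR_BGR2HSV),(0,0,140),(180,60,255))
w[:180]=0;w[280:]=0;w[:,:285]=0;w[:,345:]=0
for y in(195,200,205,210,215,220,225,250,256): print(y,np.flatnonzero(w[y]).tolist()[:1],np.flatnonzero(w[y]).tolist()[-1:])
p=onz('w3',(315.5,210),44,1);q=onz('w3',(315,254),44,1);d=q-p
print(p,q,np.hypot(*d[:2]),np.degrees(np.arctan2(d[1],d[0])))
a=onz('w3',(296,212),44,1);b=onz('w3',(335.5,212),44,1);print(a,b,np.hypot(*(a-b)[:2]),(a+b)/2)
to(p[0],p[1],10)
E
```

```text
195 [295] [333]
200 [293] [335]
205 [291] [336]
210 [292] [336]
215 [292] [336]
220 [292] [336]
225 [292] [336]
250 [298] [330]
256 [297] [331]
[ 564.19226836 -263.8771328    44.        ] [ 528.77693237 -250.28292684   44.        ] 37.9347921929355 159.00065963275043
[ 568.15992241 -248.30000784   44.        ] [ 556.98464986 -278.66920243   44.        ] 32.360078751128256 [ 562.57228614 -263.48460514   44.        ]
t 1.875 pos [ 556.7 -264.8  199.1] rot [-1.800e+02  2.000e-02 -2.006e+01] w 85.5 F [0.3 0.2 0. ]
need cm [ 0.68 -0.34 18.91]
```

```bash
python3 -m pendant '[{"claw":0,"dx":0.4,"dy":-0.4,"dz":4.5,"wx":0,"wy":0,"wz":0},{"claw":0,"dx":0,"dy":0,"dz":4.5,"wx":0,"wy":0,"wz":0},{"claw":0,"dx":0,"dy":0,"dz":4.5,"wx":0,"wy":0,"wz":0},{"claw":0,"dx":0,"dy":0,"dz":3.5,"wx":0,"wy":0,"wz":0},{"claw":0,"dx":0,"dy":0,"dz":1.9,"wx":0,"wy":0,"wz":0}]' && python3 -m pendant '[{"claw":0,"dx":0,"dy":0,"dz":0,"wx":0,"wy":0,"wz":0},{"claw":0.4,"dx":0,"dy":0,"dz":0,"wx":0,"wy":0,"wz":0},{"claw":0.7,"dx":0,"dy":0,"dz":0,"wx":0,"wy":0,"wz":0},{"claw":1,"dx":0,"dy":0,"dz":0,"wx":0,"wy":0,"wz":0},{"claw":1,"dx":0,"dy":0,"dz":0,"wx":0,"wy":0,"wz":0}]' 50 && python3 -m pendant '[{"claw":1,"dx":0,"dy":0,"dz":0,"wx":0,"wy":0,"wz":0},{"claw":1,"dx":0,"dy":0,"dz":0,"wx":0,"wy":0,"wz":0},{"claw":1,"dx":0,"dy":0,"dz":0,"wx":0,"wy":0,"wz":0}]'
```

```text
time: 2.5
ee_pos: [561.2, -262.1, 8.5]
tcp_rot: [-180.0, 0.1, -20.1]
ft_force: [0.2, 0.2, 0.4]
gripper_width: 85.1
time: 3.12
ee_pos: [562.5, -262.8, 11.4]
tcp_rot: [180.0, -0.1, -20.3]
ft_force: [-0.7, 0.3, 7.9]
gripper_width: 35.4
time: 3.5
ee_pos: [562.6, -262.8, 11.4]
tcp_rot: [180.0, -0.1, -20.2]
ft_force: [-1.0, 1.5, 6.9]
gripper_width: 35.4
```

```bash
python3 -m pendant '[{"claw":1,"dx":0,"dy":0,"dz":-1,"wx":0,"wy":0,"wz":0},{"claw":1,"dx":0,"dy":0,"dz":-4,"wx":0,"wy":0,"wz":0},{"claw":1,"dx":0,"dy":0,"dz":-5,"wx":0,"wy":0,"wz":0},{"claw":1,"dx":0,"dy":0,"dz":-5,"wx":0,"wy":0,"wz":0},{"claw":1,"dx":0,"dy":0,"dz":-1.5,"wx":0,"wy":0,"wz":0}]' && python3 -m pendant '[{"claw":1,"dx":0,"dy":0,"dz":0,"wx":0,"wy":0,"wz":0}]'
python3 -c "
from h import *
to(530,102,180,-20);snap('wrist','w4')"
```

```text
time: 4.12
ee_pos: [562.9, -263.0, 179.1]
tcp_rot: [180.0, -0.3, -20.3]
ft_force: [0.2, 0.3, -1.5]
gripper_width: 35.5
time: 4.25
ee_pos: [561.9, -262.5, 175.8]
tcp_rot: [180.0, -0.1, -20.3]
ft_force: [-0.5, -0.6, -2.0]
gripper_width: 35.4
t 4.25 pos [ 561.9 -262.5  175.8] rot [ 1.7999e+02 -6.0000e-02 -2.0250e+01] w 35.4 F [-0.5 -0.6 -2. ]
need cm [-15.61 -33.09  -0.44] turn [ 0.01 -0.06 -0.25]
```

View pics/w4.png

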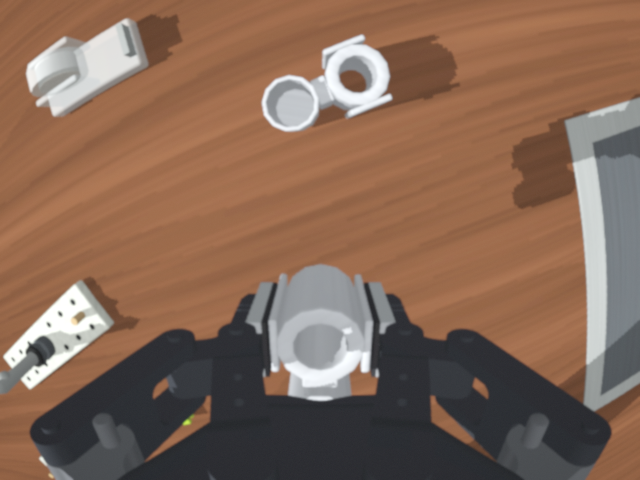

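The holder is gripped upright, with the bore's top at about (321,345) and the rod at left (30,355). I'll carry it to a stand-off short of the rod, with the rod in the wrist camera's view.

```bash
python3 -m pendant '[{"claw":1,"dx":-2.7,"dy":-4.1,"dz":0,"wx":0,"wy":0,"wz":0},{"claw":1,"dx":-2.7,"dy":-4.1,"dz":0,"wx":0,"wy":0,"wz":0},{"claw":1,"dx":-2.7,"dy":-4.1,"dz":0,"wx":0,"wy":0,"wz":0},{"claw":1,"dx":-2.7,"dy":-4.1,"dz":0,"wx":0,"wy":0,"wz":0},{"claw":1,"dx":-2.7,"dy":-4.1,"dz":0,"wx":0,"wy":0,"wz":0}]' && python3 -m pendant '[{"claw":1,"dx":-2.7,"dy":-4.1,"dz":0,"wx":0,"wy":0,"wz":0},{"claw":1,"dx":-2.7,"dy":-4.1,"dz":0,"wx":0,"wy":0,"wz":0},{"claw":1,"dx":-2.7,"dy":-4.1,"dz":0,"wx":0,"wy":0,"wz":0},{"claw":1,"dx":0,"dy":0,"dz":0,"wx":0,"wy":0,"wz":0},{"claw":1,"dx":0,"dy":0,"dz":0,"wx":0,"wy":0,"wz":0}]'
python3 -c "
from h import *
to(530,102,180,-20);snap('wrist','w5');snap('top','t5');snap('scene','s5')"
```

```text
time: 4.92
ee_pos: [504.7, -21.8, 173.4]
tcp_rot: [180.0, 0.2, -20.3]
ft_force: [0.7, 0.1, -1.4]
gripper_width: 35.2
time: 5.55
ee_pos: [472.3, 119.7, 174.1]
tcp_rot: [179.9, 0.1, -20.2]
ft_force: [-0.0, 0.2, -1.5]
gripper_width: 35.3
t 5.55 pos [472.3 119.7 174.1] rot [ 1.7993e+02  1.1000e-01 -2.0230e+01] w 35.3 F [-0.   0.2 -1.5]
need cm [ 6.03 -0.33 -0.6 ] turn [ 0.07  0.11 -0.23]
```

View pics/w5.png

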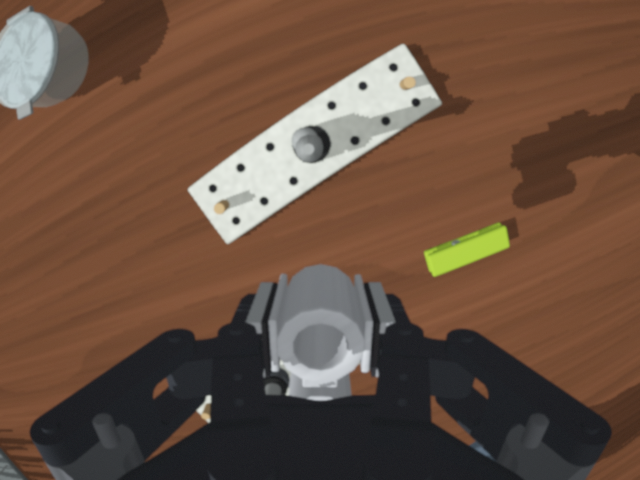

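Wrist view: rod seen end-on at about (310,146), bore top at about (321,346), strip pegs at (222,206) and (408,83). I'll enlarge both.

```bash
python3 - <<'E'
from h import *
im=cv2.imread('pics/w5.png')
a=cv2.resize(im[115:175,280:340],(600,600),interpolation=cv2.INTER_CUBIC)
cv2.imwrite('pics/c5.png',np.hstack([a,np.vstack([cv2.resize(im[310:390,280:360],(200,200)),np.zeros((400,200,3),np.uint8)])]))
E
```

```text
(no output)
```

View pics/c5.png

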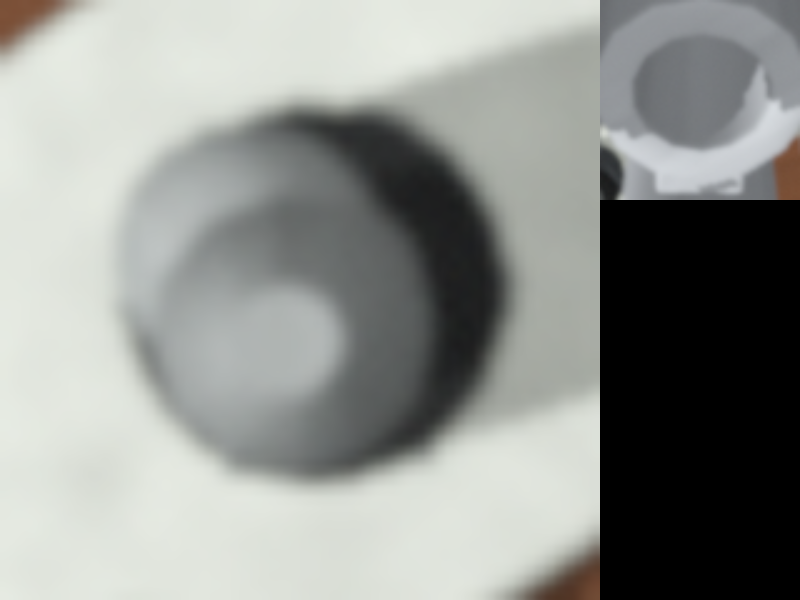

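```bash
python3 - <<'E'
from h import *
tip=(308.6,149.0)
print('tri w-s',tri(ray('w5',tip,1),ray('s1',(342.2,200.2))).round(1),'w-t',tri(ray('w5',tip,1),ray('t1',(271.5,239))).round(1),'all',tri(ray('w5',tip,1),ray('s1',(342.2,200.2)),ray('t1',(271.5,239))).round(1))
for z in(106,116,126): print(z,onz('w5',tip,z,1).round(1))
p=onz('w5',(222,206),32,1);q=onz('w5',(408,83),32,1);print('pegs mid',((p+q)/2).round(1),np.hypot(*(p-q)[:2]).round(1))
# dense point on rod at strip foot known: mid of strip contour
B=onz('w5',(320,346.8),206.7,1);print('bore',B.round(1)); print(cam('w5')[1].round(1))
c=arm.read_state();R=Rn.from_euler('xyz',c['tcp_rot'],degrees=True);print('bore rel tool',R.inv().apply(B-c['ee_pos']).round(1))
E
```

```text
tri w-s [530.7 104.  111.8] w-t [531.2 104.1  83.8] all [530.9 102.1 113.5]
106 [531.  104.6 106. ]
116 [531.3 104.2 116. ]
126 [531.7 103.7 126. ]
pegs mid [531.6 103.3  32. ] 174.6
bore [470.8 120.1 206.7]
[538.1  95.4 316.3]
bore rel tool [ -2.2  -0.2 -31.9]
```

```bash
python3 -m pendant '[{"claw":1,"dx":3.1,"dy":-0.3,"dz":0,"wx":0,"wy":0,"wz":0},{"claw":1,"dx":3.1,"dy":-0.27,"dz":0,"wx":0,"wy":0,"wz":0},{"claw":1,"dx":0,"dy":0,"dz":0,"wx":0,"wy":0,"wz":0},{"claw":1,"dx":0,"dy":0,"dz":0,"wx":0,"wy":0,"wz":0},{"claw":1,"dx":0,"dy":0,"dz":0,"wx":0,"wy":0,"wz":0}]' && python3 -m pendant '[{"claw":1,"dx":0,"dy":0,"dz":1.5,"wx":0,"wy":0,"wz":0},{"claw":1,"dx":0,"dy":0,"dz":1.5,"wx":0,"wy":0,"wz":0},{"claw":1,"dx":0,"dy":0,"dz":0.5,"wx":0,"wy":0,"wz":0},{"claw":1,"dx":0,"dy":0,"dz":0,"wx":0,"wy":0,"wz":0},{"claw":1,"dx":0,"dy":0,"dz":0,"wx":0,"wy":0,"wz":0}]'
python3 - <<'E'
from h import *
to(531.2,104.1,130,-20)
snap('scene','s6');snap('wrist','w6')
s=cv2.imread('pics/s6.png')[150:255,275:415];w=cv2.imread('pics/w6.png')[300:400,250:390]
cv2.imwrite('pics/c6.png',np.vstack([cv2.resize(s,(400,300),interpolation=2),cv2.resize(w,(400,286),interpolation=2)]))
E
```

```text
time: 6.32
ee_pos: [532.4, 103.8, 175.2]
tcp_rot: [180.0, 0.0, -20.3]
ft_force: [-0.1, 0.2, -1.6]
gripper_width: 35.2
time: 6.95
ee_pos: [533.2, 103.9, 140.6]
tcp_rot: [-180.0, -0.0, -20.3]
ft_force: [0.2, -0.4, -1.3]
gripper_width: 35.0
t 6.95 pos [533.2 103.9 140.6] rot [-1.7999e+02 -3.0000e-02 -2.0260e+01] w 35.0 F [ 0.2 -0.4 -1.3]
need cm [-0.19  0.05  1.06] turn [-0.01 -0.03 -0.26]
```

View pics/c6.png

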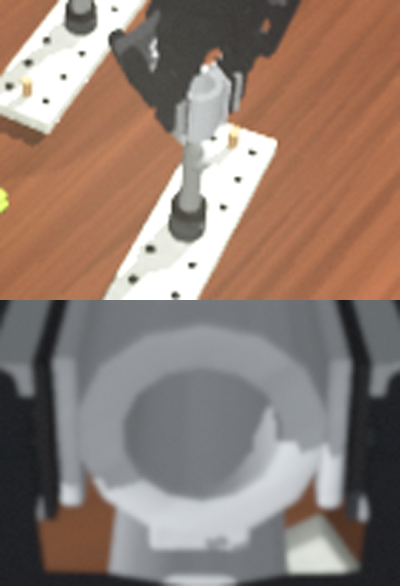

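The sleeve is right above the rod tip in both views. I'll descend and watch the forces.

```bash
python3 -m pendant '[{"claw":1,"dx":0,"dy":0,"dz":0.5,"wx":0,"wy":0,"wz":0},{"claw":1,"dx":0,"dy":0,"dz":0.5,"wx":0,"wy":0,"wz":0},{"claw":1,"dx":0,"dy":0,"dz":0.2,"wx":0,"wy":0,"wz":0},{"claw":1,"dx":0,"dy":0,"dz":0,"wx":0,"wy":0,"wz":0}]'; python3 -m pendant '[{"claw":1,"dx":0,"dy":0,"dz":0.15,"wx":0,"wy":0,"wz":0},{"claw":1,"dx":0,"dy":0,"dz":0.15,"wx":0,"wy":0,"wz":0}]';python3 -m pendant '[{"claw":1,"dx":0,"dy":0,"dz":0.15,"wx":0,"wy":0,"wz":0},{"claw":1,"dx":0,"dy":0,"dz":0.15,"wx":0,"wy":0,"wz":0}]'
```

```text
time: 7.55
ee_pos: [532.9, 103.9, 128.1]
tcp_rot: [180.0, 0.0, -20.3]
ft_force: [0.3, -0.0, -0.8]
gripper_width: 35.7
time: 7.8
ee_pos: [533.0, 103.9, 125.3]
tcp_rot: [-180.0, -0.0, -20.3]
ft_force: [-0.4, -0.3, -1.0]
gripper_width: 35.5
time: 8.05
ee_pos: [533.0, 103.9, 122.2]
tcp_rot: [-180.0, -0.0, -20.3]
ft_force: [0.1, -0.2, -1.5]
gripper_width: 35.3
```

```bash
python3 -m pendant '[{"claw":1,"dx":0,"dy":0,"dz":0.1,"wx":0,"wy":0,"wz":0},{"claw":1,"dx":0,"dy":0,"dz":0.1,"wx":0,"wy":0,"wz":0}]';python3 -m pendant '[{"claw":1,"dx":0,"dy":0,"dz":0.1,"wx":0,"wy":0,"wz":0},{"claw":1,"dx":0,"dy":0,"dz":0.1,"wx":0,"wy":0,"wz":0}]';python3 -m pendant '[{"claw":1,"dx":0,"dy":0,"dz":0.1,"wx":0,"wy":0,"wz":0},{"claw":1,"dx":0,"dy":0,"dz":0.1,"wx":0,"wy":0,"wz":0}]'
```

```text
time: 8.3
ee_pos: [533.0, 103.9, 120.2]
tcp_rot: [180.0, 0.0, -20.3]
ft_force: [-0.1, -0.3, -1.5]
gripper_width: 35.4
time: 8.55
ee_pos: [533.0, 103.9, 118.2]
tcp_rot: [-180.0, -0.0, -20.3]
ft_force: [0.7, 0.1, -1.0]
gripper_width: 35.4
time: 8.8
ee_pos: [533.0, 103.9, 116.2]
tcp_rot: [-180.0, -0.0, -20.3]
ft_force: [-0.2, -0.1, -2.0]
gripper_width: 35.0
```

```bash
python3 -m pendant '[{"claw":1,"dx":0,"dy":0,"dz":0.1,"wx":0,"wy":0,"wz":0},{"claw":1,"dx":0,"dy":0,"dz":0.1,"wx":0,"wy":0,"wz":0}]';python3 -m pendant '[{"claw":1,"dx":0,"dy":0,"dz":0.1,"wx":0,"wy":0,"wz":0},{"claw":1,"dx":0,"dy":0,"dz":0.1,"wx":0,"wy":0,"wz":0}]';python3 -m pendant '[{"claw":1,"dx":0,"dy":0,"dz":0.1,"wx":0,"wy":0,"wz":0},{"claw":1,"dx":0,"dy":0,"dz":0.1,"wx":0,"wy":0,"wz":0}]'
```

```text
time: 9.05
ee_pos: [533.0, 103.9, 114.2]
tcp_rot: [-180.0, -0.0, -20.3]
ft_force: [-0.2, -0.1, -1.8]
gripper_width: 35.3
time: 9.3
ee_pos: [533.4, 104.0, 112.5]
tcp_rot: [-180.0, -0.1, -20.3]
ft_force: [1.2, 1.1, 2.2]
gripper_width: 35.4
time: 9.55
ee_pos: [534.1, 104.1, 111.0]
tcp_rot: [-179.9, -0.2, -20.3]
ft_force: [4.5, 1.3, 7.0]
gripper_width: 35.4
```

```bash
python3 -m pendant '[{"claw":1,"dx":0,"dy":0,"dz":0.1,"wx":0,"wy":0,"wz":0}]';python3 -m pendant '[{"claw":1,"dx":0,"dy":0,"dz":0.1,"wx":0,"wy":0,"wz":0}]'
```

```text
time: 9.68
ee_pos: [534.5, 104.1, 110.2]
tcp_rot: [-179.9, -0.2, -20.3]
ft_force: [5.5, 0.9, 5.4]
gripper_width: 35.0
time: 9.8
ee_pos: [534.5, 104.1, 109.2]
tcp_rot: [-179.9, -0.2, -20.3]
ft_force: [6.1, 1.6, 3.9]
gripper_width: 35.5
```

```bash
python3 -m pendant '[{"claw":1,"dx":0,"dy":0,"dz":0.1,"wx":0,"wy":0,"wz":0},{"claw":1,"dx":0,"dy":0,"dz":0.1,"wx":0,"wy":0,"wz":0},{"claw":1,"dx":0,"dy":0,"dz":0.1,"wx":0,"wy":0,"wz":0}]';python3 -m pendant '[{"claw":1,"dx":0,"dy":0,"dz":0.2,"wx":0,"wy":0,"wz":0},{"claw":1,"dx":0,"dy":0,"dz":0.2,"wx":0,"wy":0,"wz":0},{"claw":1,"dx":0,"dy":0,"dz":0.2,"wx":0,"wy":0,"wz":0}]'
```

```text
time: 10.18
ee_pos: [534.5, 104.1, 105.9]
tcp_rot: [-179.9, -0.2, -20.3]
ft_force: [7.5, 2.0, 1.0]
gripper_width: 35.1
time: 10.55
ee_pos: [534.5, 104.2, 99.8]
tcp_rot: [-179.9, -0.2, -20.3]
ft_force: [6.7, 3.0, 1.0]
gripper_width: 35.0
```

```bash
python3 -c "
from h import *
to(533,104,100,-20)"
```

```text
t 10.55 pos [534.5 104.2  99.8] rot [-179.89   -0.2   -20.26] w 35.0 F [6.7 3.  1. ]
need cm [-0.14  0.07 -0.02] turn [-0.11 -0.2  -0.26]
```

```bash
python3 -m pendant '[{"claw":1,"dx":0,"dy":0,"dz":0.2,"wx":0,"wy":0,"wz":0},{"claw":1,"dx":0,"dy":0,"dz":0.2,"wx":0,"wy":0,"wz":0},{"claw":1,"dx":0,"dy":0,"dz":0.2,"wx":0,"wy":0,"wz":0},{"claw":1,"dx":0,"dy":0,"dz":0.2,"wx":0,"wy":0,"wz":0}]';python3 -m pendant '[{"claw":1,"dx":0,"dy":0,"dz":0.2,"wx":0,"wy":0,"wz":0},{"claw":1,"dx":0,"dy":0,"dz":0.2,"wx":0,"wy":0,"wz":0},{"claw":1,"dx":0,"dy":0,"dz":0.2,"wx":0,"wy":0,"wz":0},{"claw":1,"dx":0,"dy":0,"dz":0.2,"wx":0,"wy":0,"wz":0}]'
```

```text
time: 11.05
ee_pos: [534.5, 104.2, 91.8]
tcp_rot: [-179.9, -0.2, -20.3]
ft_force: [6.8, 2.7, 0.1]
gripper_width: 35.7
time: 11.55
ee_pos: [534.5, 104.2, 83.8]
tcp_rot: [-179.9, -0.2, -20.3]
ft_force: [7.4, 2.0, 1.1]
gripper_width: 34.9
```

```bash
python3 -m pendant '[{"claw":1,"dx":0,"dy":0,"dz":0.2,"wx":0,"wy":0,"wz":0},{"claw":1,"dx":0,"dy":0,"dz":0.2,"wx":0,"wy":0,"wz":0},{"claw":1,"dx":0,"dy":0,"dz":0.2,"wx":0,"wy":0,"wz":0},{"claw":1,"dx":0,"dy":0,"dz":0.2,"wx":0,"wy":0,"wz":0}]';python3 -m pendant '[{"claw":1,"dx":0,"dy":0,"dz":0.1,"wx":0,"wy":0,"wz":0},{"claw":1,"dx":0,"dy":0,"dz":0.1,"wx":0,"wy":0,"wz":0},{"claw":1,"dx":0,"dy":0,"dz":0.1,"wx":0,"wy":0,"wz":0},{"claw":1,"dx":0,"dy":0,"dz":0.1,"wx":0,"wy":0,"wz":0}]'
```

```text
time: 12.05
ee_pos: [534.5, 104.1, 75.8]
tcp_rot: [-179.9, -0.2, -20.3]
ft_force: [8.6, 3.4, 1.3]
gripper_width: 35.5
time: 12.55
ee_pos: [534.5, 104.1, 71.8]
tcp_rot: [-179.9, -0.2, -20.3]
ft_force: [7.4, 2.2, 0.9]
gripper_width: 35.0
```

```bash
python3 -m pendant '[{"claw":1,"dx":0,"dy":0,"dz":0.1,"wx":0,"wy":0,"wz":0},{"claw":1,"dx":0,"dy":0,"dz":0.1,"wx":0,"wy":0,"wz":0},{"claw":1,"dx":0,"dy":0,"dz":0.1,"wx":0,"wy":0,"wz":0},{"claw":1,"dx":0,"dy":0,"dz":0.1,"wx":0,"wy":0,"wz":0}]';python3 -m pendant '[{"claw":1,"dx":0,"dy":0,"dz":0.1,"wx":0,"wy":0,"wz":0},{"claw":1,"dx":0,"dy":0,"dz":0.1,"wx":0,"wy":0,"wz":0},{"claw":1,"dx":0,"dy":0,"dz":0.1,"wx":0,"wy":0,"wz":0}]'
```

```text
time: 13.05
ee_pos: [534.5, 104.2, 67.7]
tcp_rot: [-179.9, -0.2, -20.3]
ft_force: [7.1, 2.4, 0.3]
gripper_width: 35.2
time: 13.42
ee_pos: [534.5, 104.1, 64.8]
tcp_rot: [-179.9, -0.2, -20.3]
ft_force: [7.5, 1.9, -0.3]
gripper_width: 35.4
```

```bash
python3 -m pendant '[{"claw":1,"dx":0,"dy":0,"dz":0.1,"wx":0,"wy":0,"wz":0}]';python3 -m pendant '[{"claw":1,"dx":0,"dy":0,"dz":0.1,"wx":0,"wy":0,"wz":0}]'
```

```text
time: 13.55
ee_pos: [534.5, 104.1, 63.7]
tcp_rot: [-179.9, -0.2, -20.3]
ft_force: [7.6, 2.6, 0.2]
gripper_width: 35.3
time: 13.68
ee_pos: [534.4, 104.1, 62.7]
tcp_rot: [-179.9, -0.2, -20.3]
ft_force: [6.8, 1.7, -0.3]
gripper_width: 35.2
```

```bash
python3 -m pendant '[{"claw":1,"dx":0,"dy":0,"dz":0.1,"wx":0,"wy":0,"wz":0}]';python3 -m pendant '[{"claw":1,"dx":0,"dy":0,"dz":0.1,"wx":0,"wy":0,"wz":0}]'
```

```text
time: 13.8
ee_pos: [534.3, 104.1, 61.6]
tcp_rot: [-179.9, -0.2, -20.3]
ft_force: [8.1, 1.5, -2.5]
gripper_width: 35.5
time: 13.92
ee_pos: [534.1, 104.1, 60.5]
tcp_rot: [-179.9, -0.1, -20.3]
ft_force: [6.9, 1.7, -3.1]
gripper_width: 35.1
```

```bash
python3 -m pendant '[{"claw":1,"dx":0,"dy":0,"dz":0.1,"wx":0,"wy":0,"wz":0}]';python3 -m pendant '[{"claw":1,"dx":0,"dy":0,"dz":0.1,"wx":0,"wy":0,"wz":0}]'
```

```text
time: 14.05
ee_pos: [533.9, 104.0, 59.3]
tcp_rot: [-179.9, -0.1, -20.3]
ft_force: [5.9, 1.4, -3.1]
gripper_width: 35.1
time: 14.18
ee_pos: [533.6, 104.0, 58.1]
tcp_rot: [-180.0, -0.1, -20.3]
ft_force: [5.6, 0.8, -4.2]
gripper_width: 35.6
```

The ball is closing over the sleeve's top edge and drawing it down, so I'll go on in small steps.

```bash
python3 -m pendant '[{"claw":1,"dx":0,"dy":0,"dz":0.1,"wx":0,"wy":0,"wz":0}]';python3 -m pendant '[{"claw":1,"dx":0,"dy":0,"dz":0.08,"wx":0,"wy":0,"wz":0}]'
```

```text
time: 14.3
ee_pos: [533.1, 103.9, 56.9]
tcp_rot: [-180.0, -0.0, -20.3]
ft_force: [1.8, 0.3, -3.0]
gripper_width: 35.4
time: 14.42
ee_pos: [532.4, 103.9, 56.0]
tcp_rot: [180.0, 0.1, -20.3]
ft_force: [0.9, 0.1, -1.4]
gripper_width: 35.5
```

```bash
python3 -m pendant '[{"claw":1,"dx":0,"dy":0,"dz":0.07,"wx":0,"wy":0,"wz":0}]';python3 -m pendant '[{"claw":1,"dx":0,"dy":0,"dz":0.06,"wx":0,"wy":0,"wz":0}]'
```

```text
time: 14.55
ee_pos: [532.5, 103.8, 55.5]
tcp_rot: [180.0, 0.1, -20.3]
ft_force: [-0.7, 0.7, -0.9]
gripper_width: 35.2
time: 14.68
ee_pos: [532.7, 103.9, 55.1]
tcp_rot: [180.0, 0.0, -20.3]
ft_force: [-0.1, -0.4, -0.4]
gripper_width: 35.4
```

It has clicked, since the lateral force is gone. Next I'll feel for the washer.

```bash
python3 -m pendant '[{"claw":1,"dx":0,"dy":0,"dz":0.05,"wx":0,"wy":0,"wz":0},{"claw":1,"dx":0,"dy":0,"dz":0,"wx":0,"wy":0,"wz":0}]';python3 -m pendant '[{"claw":1,"dx":0,"dy":0,"dz":0.05,"wx":0,"wy":0,"wz":0},{"claw":1,"dx":0,"dy":0,"dz":0,"wx":0,"wy":0,"wz":0}]'
```

```text
time: 14.92
ee_pos: [533.0, 103.9, 54.9]
tcp_rot: [-180.0, -0.0, -20.3]
ft_force: [-0.7, -0.2, 1.4]
gripper_width: 35.4
time: 15.18
ee_pos: [533.1, 103.9, 54.4]
tcp_rot: [-180.0, -0.0, -20.3]
ft_force: [-1.3, 0.1, 4.8]
gripper_width: 35.1
```

```bash
python3 -m pendant '[{"claw":1,"dx":0,"dy":0,"dz":0.05,"wx":0,"wy":0,"wz":0},{"claw":1,"dx":0,"dy":0,"dz":0,"wx":0,"wy":0,"wz":0}]'
```

```text
time: 15.42
ee_pos: [533.1, 103.9, 54.1]
tcp_rot: [-180.0, -0.0, -20.3]
ft_force: [-2.2, -0.2, 8.4]
gripper_width: 35.6
```

```bash
python3 -m pendant '[{"claw":1,"dx":0,"dy":0,"dz":0,"wx":0,"wy":0,"wz":0}]' 20; python3 -m pendant '[{"claw":0.4,"dx":0,"dy":0,"dz":0,"wx":0,"wy":0,"wz":0},{"claw":0,"dx":0,"dy":0,"dz":0,"wx":0,"wy":0,"wz":0},{"claw":0,"dx":0,"dy":0,"dz":0,"wx":0,"wy":0,"wz":0},{"claw":0,"dx":0,"dy":0,"dz":0,"wx":0,"wy":0,"wz":0},{"claw":0,"dx":0,"dy":0,"dz":0,"wx":0,"wy":0,"wz":0}]'; python3 -m pendant '[{"claw":0,"dx":0,"dy":0,"dz":0,"wx":0,"wy":0,"wz":0},{"claw":0,"dx":0,"dy":0,"dz":0,"wx":0,"wy":0,"wz":0}]'
```

```text
time: 15.55
ee_pos: [533.1, 103.9, 54.1]
tcp_rot: [-180.0, -0.0, -20.3]
ft_force: [-2.0, -0.7, 7.8]
gripper_width: 35.3
time: 16.18
ee_pos: [533.0, 103.9, 53.7]
tcp_rot: [-180.0, 0.0, -20.3]
ft_force: [-0.2, -0.7, -0.9]
gripper_width: 85.6
time: 16.42
ee_pos: [533.0, 103.9, 53.7]
tcp_rot: [-180.0, -0.0, -20.3]
ft_force: [0.4, 0.1, 0.4]
gripper_width: 85.4
```

Released with no force left on the tool. I'll raise straight up and look.

```bash
python3 -m pendant '[{"claw":0,"dx":0,"dy":0,"dz":-2,"wx":0,"wy":0,"wz":0},{"claw":0,"dx":0,"dy":0,"dz":-4,"wx":0,"wy":0,"wz":0},{"claw":0,"dx":0,"dy":0,"dz":-5,"wx":0,"wy":0,"wz":0},{"claw":0,"dx":0,"dy":0,"dz":-5,"wx":0,"wy":0,"wz":0},{"claw":0,"dx":-5,"dy":0,"dz":0,"wx":0,"wy":0,"wz":0}]'; python3 -m pendant '[{"claw":0,"dx":-5,"dy":0,"dz":0,"wx":0,"wy":0,"wz":0},{"claw":0,"dx":0,"dy":0,"dz":0,"wx":0,"wy":0,"wz":0},{"claw":0,"dx":0,"dy":0,"dz":0,"wx":0,"wy":0,"wz":0}]'
python3 - <<'E'
from h import *
snap('scene','s7');snap('wrist','w7')
s=cv2.imread('pics/s7.png')[170:275,275:415];w=cv2.imread('pics/w7.png')
cv2.imwrite('pics/c7.png',np.vstack([cv2.resize(s,(400,300),interpolation=2),cv2.resize(w,(400,300),interpolation=3)]))
E
```

```text
time: 17.05
ee_pos: [488.8, 121.1, 217.2]
tcp_rot: [-179.8, -0.4, -20.4]
ft_force: [-0.5, 0.9, -0.7]
gripper_width: 85.4
time: 17.42
ee_pos: [439.7, 138.5, 214.0]
tcp_rot: [-180.0, -0.1, -20.2]
ft_force: [0.2, 0.2, -0.4]
gripper_width: 85.6
```

View pics/c7.png

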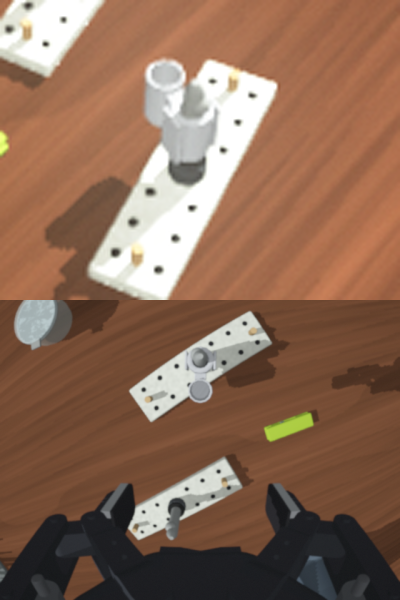

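```bash
python3 -c "
from plant import arm
print(arm.sign_off())"
```

```text
the job is handed in; nothing more can be done
None
```

The small marker holder is back on the rod of the right-hand strip, sitting on the stop nut and released. I handed the job in at about 17.5 s; it gave no verdict.

- **Ball and click:** the sleeve met the ball with about 8 N. It then rode over it with about 7 N sideways and next to nothing vertical. Near the bottom it was drawn down with about 3–4 N, and the sideways force fell to zero, which I took as the click. I judged this by force only; I did not measure the ball's position.
- **Seating:** I pressed the holder onto the washer to about 10 N, the highest push I read, against the 25 N limit. I read the force only at the end of each move, so a brief peak in between would not show.
- **Release:** after opening, the tool force was about zero. The last pictures show the holder upright on the nut with the rod standing out above it. The clip and pot look undisturbed; the dispenser was outside the final crops, though the arm never went near it.
- **Faults and disagreements:**
  - My first move was refused because the rows lacked keys; nothing moved.
  - The position estimates for holder and rod differed between cameras by up to about 5 mm. I relied on the close wrist view, and the sleeve threaded without touching the rod tip.

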